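# Refit the tapered polariser in the microscope's lamp base

## Robot

A 6-joint arm with a two-finger parallel gripper is mounted at the origin on the work surface. World frame = base frame: x ahead of the robot, y to its left, z up, the work surface at z = 0. Lengths are in m, angles in rad, forces in N, time in s.
With the tool pointing down it reaches from about 0.35 to 0.8 m from the base axis. Payload 7.3 kg.
Tool frame: the origin (TCP) lies between the finger pads; the fingertips stand 25 mm ahead of it and the grasp point (between the pads) lies 6 mm ahead of it; z points along the fingers, x is the direction in which the jaws open and shut, and the axes are right-handed (so a half turn about z gives the same grasp; the last joint's range is limited). The gripper opens to 85 mm and grips with 20 to 120 N. Pads are 22 mm wide; open, the fingers measure 114 mm over their backs; the gripper's body (76 mm by 85 mm) begins 54 mm behind the grasp point. The pads swing forward as they close: fully open they stand 13 mm farther back than shut.
Start: joints at [1.028, 0.342, 1.524, -0, 1.275, -0.146], TCP at [0.203, 0.484, 0.256] pointing down, gripper open.
Joint ranges: [-2.53, 2.53], [-0.77, 2.02], [0.04, 2.7], [-1, 4.14], [0.28, 2.66], [-3.11, 3.11]. Speed limits (rad/s): [2.57, 2.57, 3.14, 3.14, 3.14, 3.14].

## Interface

Orientations are given as a 3x3 rotation matrix whose columns are the frame's x, y, z axes.
In Python, from station import get_obs, capture, get_calibration, finish_job gives the robot as it stands.
- The arm moves only by the tool move_arm, never from a script. Its argument "plan" is a list of rows, each an object of numbers: "dx", "dy", "dz": the shift along the world's x, y, z in m; "ax", "ay", "az": the turn, a rotation vector about the world's x, y, z in degrees. A call has 1 to 20 rows; each row shifts and turns the commanded pose from where the row before left it; what a row does not reach is not made up. A row lasts 1/8 s, in which the tool goes at most 62.5 mm and 10.7 degrees, less where a joint would pass 70% of its speed; a pose out of reach is approached as far as the arm can. A call is refused whole if a number of a shift passes 0.0625 or a number of a turn 10.7, either way. A call with a gripper value outside its range is refused whole. "grip" is the opening, from 0 (shut) to 1 (fully open), set as the call begins (left out, the last holds). The fingers move at their own pace and stop on an object; "newtons" is the grip in N (left out, the last holds). Time passes only in rows, so rows that do not move let the fingers close. It gives the time, the measured TCP pose, the force and the opening at its end, in the units of the state.
- get_obs(): the state, without advancing time (a new reading comes with each control period).
- capture(name): name is "scene" or "side" or "wrist"; returns (picture, depth): 400x640x3 uint8, red, green, blue; 400x640 float32, m along the optical axis (not along the pixel's ray), 0 where there is no reading.
- get_calibration(name): a dict with "K" (3x3 intrinsics, pixels), "dist" ([k1, k2, p1, p2, k3] as OpenCV has them; the pictures are not rectified), "T" (4x4, takes a point from camera to world coordinates); the wrist camera has in their place "mount" (4x4, takes a point from camera to tool coordinates, whose origin is the TCP and whose axes are the tool frame's). Camera axes: x right, y down, z forward; pixel columns grow to the right and rows downward; lengths in m; the calibration is good to about 2 mm. A picture is of the moment at which its call begins: read the wrist's pose just before it. get_calibration takes no time and is no camera call.
- finish_job(): hands the job in, once; it reports no verdict.
The state is a dict: "t": time; "joint_positions": joint angles; "joint_vel": joint speeds; "effort": joint torques, N m; "tool_pos": TCP position; "tcp_rot": TCP orientation; "contact_force": force on the tool from outside, world axes, zero at the start; "ft_torque": the same for the moment, N m; "gripper_width": finger opening in m.
Only numpy, scipy, OpenCV 4.12 (cv2) and the standard library are available. Lean on these libraries where they do the work, as an engineer would, in place of code of your own. Each camera call takes 0.05 s, during which the arm holds its last target.

## Task

Put the rotatable polariser (the black knurled barrel with a conical metal foot and a small side lever) back into the conical seat in the microscope's lamp base, with its lever over the long white line on the seat's black sleeve, and press it fully home with light finger pressure, about half to one kilogram's weight and never more than one and a half. Under the same light pressure, rock it to check that it turns free in its taper: swing the lever anticlockwise (seen from above) as far as the short white line, then clockwise over to the short line on the other side. Bring the lever back over the long line, let go, and leave the polariser fully home and level, with the other things on the bench left where they stand.

Things in the scene. Friction and masses are not known exactly. Their poses are not given: they have to be found in the camera images.
- polariser_mid (a point): Centre (on the axis, half-way up) of the rotatable polariser: loose, 0.1 to 0.2 kg, 58 mm tall, standing upright on a bare metal conical foot; above the foot a black knurled barrel 44 mm across, from 11 mm below to 29 mm above this point, with dark glass on top. Grasp it by the barrel. z is its axis, up; +y points along its lever.
- polariser: The same polariser at the underside of its foot; same axes. The foot is 18 mm high, 27 mm across below and 44 mm at its top (50 degrees included angle). Fully home, this origin is 16 mm below the sleeve's top (polariser_mid 13 mm above it), on the seat's axis; 2 mm of the cone still shows and the lever clears the sleeve by 4 mm.
- lever_tip (a point): End of the polariser's steel lever, 44 mm from its axis along its +y and 6.5 mm below its centre: a straight bar 5 mm wide, 4 mm thick, from the bottom of the barrel outwards. Fingers must keep clear of it.
- seat (a point): Fixed point on the axis of the conical seat, 64 mm above the bench. The seat is in the top of a black focusing sleeve (78 mm across) whose flat top, the seat's mouth, stands anywhere from 0 to 10 mm above this point; its height is not measured: find it by touch. Mouth 42 mm across, 50 degrees included angle, 14 mm deep, open below. Rigid, dry metal; under 50 N the stiff sleeve does not give.
- stand: The microscope's white lamp base, fixed, 44 mm high, its front round (100 mm radius about the seat); origin on the bench under the seat. +y runs from the seat to the front, through the long white line on the sleeve's top; short white lines lie 20 degrees either side. Towards -y, 172 mm behind the seat, stands the pillar, 0.26 m tall, with the focus block (112 mm wide along x over its knobs, 52 mm along y). The head is off.
- diffuser: Bystander: diffuser unit, black knurled barrel 48 mm across with a straight metal spigot 33 mm across, 46 mm tall, white glass on top, no lever. Origin at its underside.
- dust_cap: Bystander: grey plastic dust cap 48 mm across, 23 mm tall with its knob. Origin at its underside.
- eyepiece: Bystander: eyepiece standing up, 37 mm across, 57 mm tall. Origin at its underside.
- objective: Bystander: objective standing up, 25 mm across, 44 mm tall. Origin at its underside.
- oil_bottle: Bystander: small amber bottle, 30 mm across, 62 mm tall. Origin at its underside.
- blower: Bystander: rubber blower lying down, bulb 58 mm across, 110 mm long along its +x from the origin at the bulb's end.
- slide_box: Bystander: slide box 98 x 83 x 35 mm. Origin at its underside.
- lens_brush: Bystander: slim lens brush lying down, 130 mm long along its x, 11 mm thick. Origin at its middle.
Things that resemble listed ones, but are neither listed nor needed, are in the scene too. Leave any yellow look-alike of the polariser alone.

How it is judged:
On the way, in this order (a step that is already met when the one before it is completed fails the run):
1. polariser home in the seat, lever over the long line, pressed down for 0.3 s (over 5 N summed around the cone: a 5 N push gives it, its own weight does not) (horizontal distance between polariser_mid and seat below 0.0015 m and angle between the z axis of polariser and the z axis of stand, either way round below 0.035 rad and z of polariser_mid in the frame of stand below 0.0885 m and x of lever_tip in the frame of stand between -0.006 and 0.006 m and y of lever_tip in the frame of stand above 0.03 m and contact force between polariser and stand above 5 N), for 0.3 s.
2. still home and pressed (over 5 N summed around the cone), the lever has swung anticlockwise to the short line (16.5 degrees or more) (horizontal distance between polariser_mid and seat below 0.0015 m and angle between the z axis of polariser and the z axis of stand, either way round below 0.035 rad and z of polariser_mid in the frame of stand below 0.0885 m and x of lever_tip in the frame of stand below -0.0125 m and contact force between polariser and stand above 5 N), for 0.1 s.
3. still home and pressed (over 5 N summed around the cone), the lever has swung clockwise to the other short line (16.5 degrees or more) (horizontal distance between polariser_mid and seat below 0.0015 m and angle between the z axis of polariser and the z axis of stand, either way round below 0.035 rad and z of polariser_mid in the frame of stand below 0.0885 m and x of lever_tip in the frame of stand above 0.0125 m and contact force between polariser and stand above 5 N), for 0.1 s.
At the end, for the whole second after the job is handed in: The polariser is released and at rest, fully home: resting in the seat, within 1.5 mm of the seat's axis, axes within 2 degrees, with the end of its lever within 6 mm of the long line (8 degrees) (horizontal distance between polariser_mid and seat below 0.0015 m and angle between the z axis of polariser and the z axis of stand, either way round below 0.035 rad and z of polariser_mid in the frame of stand below 0.0885 m and x of lever_tip in the frame of stand between -0.006 and 0.006 m and y of lever_tip in the frame of stand above 0.03 m and contact force between polariser and stand above 0.5 N and linear speed of polariser below 0.01 m/s and angular speed of polariser below 0.1 rad/s); the robot touches nothing.
It fails at once if the polariser is pressed into the seat or knocked on the base with more than 42 N summed around the cone (while turning, the wedge makes this of 17 N straight down) (contact force between polariser and stand above 42 N).
It fails at once if another thing on the bench moved by more than 20 mm (distance of any of diffuser, dust_cap, eyepiece, objective, oil_bottle, blower, slide_box, lens_brush from where it was at the start of the episode above 0.02 m).
It also fails if it takes over 50 s, if anything falls off the work surface, if the arm or the gripper's body presses on something with over 40 N, if the wrist force passes 120 N, or if a joint passes its speed limit or range.

## Working session

There is one attempt and no reset: what is moved stays moved. The work goes in short steps, Python scripts to look and compute and a tool call to move; the robot and the scene stay as the last step left them, time stands still between calls to the robot, and variables do not carry over. Pictures are saved under pics/ and viewed, and the job is handed in when it is done.

Besides the shell and the picture viewer there is one more tool, called as name(argument=value, ...) on one line, values as JSON. move_arm: Moves the arm, as the interface text tells. Its arguments: {"type":"object","properties":{"plan":{"type":"array","items":{"type":"object","properties":{"dx":{"type":"number"},"dy":{"type":"number"},"dz":{"type":"number"},"ax":{"type":"number"},"ay":{"type":"number"},"az":{"type":"number"}}}},"grip":{"type":"number"},"newtons":{"type":"number"}},"required":["plan"]}

```bash
ls; mkdir -p pics; cat > h.py <<'E'
import numpy as np, cv2
from station import get_obs, capture, get_calibration, finish_job
def save(name,im):
    cv2.imwrite('pics/'+name+'.png',cv2.cvtColor(im,cv2.COLOR_RGB2BGR))
def ray(cal,T,px):
    p=cv2.undistortPoints(np.array(px,float).reshape(-1,1,2),np.array(cal['K'],float),np.array(cal['dist'],float)).reshape(-1,2)
    d=np.c_[p,np.ones(len(p))]@T[:3,:3].T
    return T[:3,3],d
def plane(cal,T,px,z):
    o,d=ray(cal,T,px)
    return o+d*((z-o[2])/d[:,2])[:,None]
def wristT(o,cal):
    T=np.eye(4);T[:3,:3]=np.array(o['tcp_rot']).reshape(3,3);T[:3,3]=o['tool_pos']
    return T@np.array(cal['mount'])
def pt(cal,T,u,v,d):
    o,r=ray(cal,T,[(u,v)]);return o+r[0]*d
E
python3 - <<'E'
from h import *
o=get_obs();print(o)
for n in ['scene','side','wrist']:
    c=get_calibration(n);print(n,c)
    im,d=capture(n);save(n+'0',im);np.savez('pics/%s0.npz'%n,im=im,d=d)
print(get_obs()['t'])
E
```

```text
pics
{'t': 0.0, 'joint_positions': array([ 1.02799658e+00,  3.42702636e-01,  1.52498501e+00, -5.97761024e-06,
        1.27539205e+00, -1.46027879e-01]), 'joint_vel': array([-0.00023889, -0.00070586, -0.00030119, -0.00086954,  0.00080813,
       -0.00027116]), 'effort': array([-1.79179169e-03, -4.33657908e+01, -2.46016037e+01, -2.59318649e-04,
        7.89390353e-03, -8.30231124e-05]), 'tool_pos': array([0.20269578, 0.48391622, 0.25564752]), 'tcp_rot': array([[ 3.86440837e-01,  9.22313882e-01, -7.63210842e-04],
       [ 9.22313023e-01, -3.86441533e-01, -1.27625361e-03],
       [-1.47204279e-03, -2.10722788e-04, -9.99998894e-01]]), 'contact_force': array([ 0.57362197, -0.0785916 , -0.37201956]), 'ft_torque': array([-0.00665251, -0.05565076, -0.02475111]), 'gripper_width': 0.08547671359890954}
scene {'K': array([[372.18174754,   0.        , 323.50036778],
       [  0.        , 372.18174754, 197.08607868],
       [  0.        ,   0.        ,   1.        ]]), 'dist': array([-0.02644794,  0.        ,  0.        ,  0.        ,  0.        ]), 'T': array([[-0.77772523,  0.37917334, -0.5013691
[... 605 characters left out ...]
5342, -0.55271138,  0.51466013],
       [ 0.        ,  0.        ,  0.        ,  1.        ]])}
wrist {'K': array([[331.03720836,   0.        , 317.92763517],
       [  0.        , 331.03720836, 195.138302  ],
       [  0.        ,   0.        ,   1.        ]]), 'dist': array([-0.05311452,  0.        ,  0.        ,  0.        ,  0.        ]), 'mount': array([[ 9.99999885e-01, -9.94848476e-06,  4.80379431e-04,
         1.21511930e-03],
       [-1.34509565e-04,  9.54013328e-01,  2.99764160e-01,
        -7.55833111e-02],
       [-4.61270579e-04, -2.99764190e-01,  9.54013217e-01,
        -1.18783910e-01],
       [ 0.00000000e+00,  0.00000000e+00,  0.00000000e+00,
         1.00000000e+00]])}
0.15
```

View pics/scene0.png

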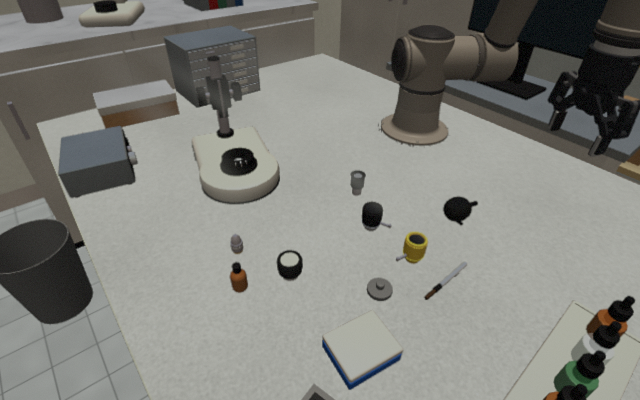

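View pics/side0.png

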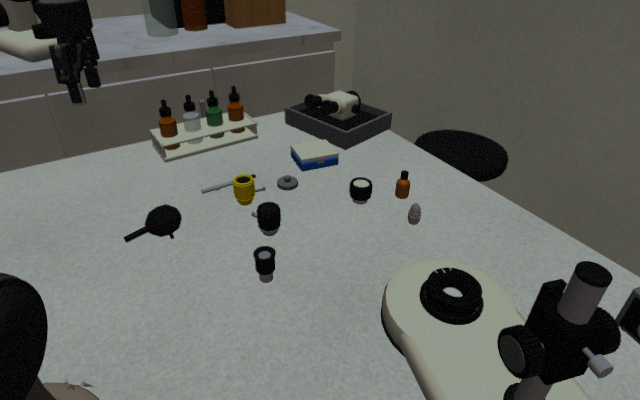

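View pics/wrist0.png

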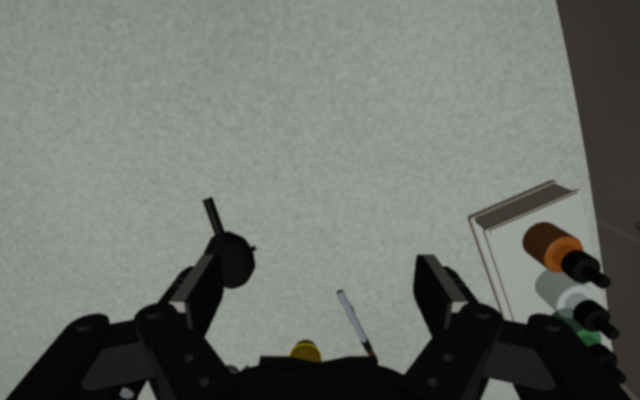

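The scene view has the polariser at (372,213) with its lever pointing to (389,225), and the seat at (239,160). The side view has the polariser at (269,217) and the seat at (452,292). Next I'll zoom in and measure both.

```bash
python3 - <<'E'
from h import *
s=np.load('pics/scene0.npz');d=np.load('pics/side0.npz')
a=cv2.resize(s['im'][190:245,340:420],None,fx=5,fy=5,interpolation=2)
b=cv2.resize(s['im'][135:190,200:280],None,fx=5,fy=5,interpolation=2)
c=cv2.resize(d['im'][190:245,230:310],None,fx=5,fy=5,interpolation=2)
e=cv2.resize(d['im'][260:325,412:492],None,fx=5,fy=5,interpolation=2)
e=e[:275]
save('crops',np.vstack([np.hstack([a,b]),np.hstack([c,e])]))
for n,P in (('scene',dict(pol=(372,208),seat=(239,150),lev=(390,226),eye=(357,175),dif=(290,256),yel=(415,238),blow=(457,208))),('side',dict(pol=(269,208),seat=(452,270),lev=(255,215),eye=(264,256),dif=(361,185),yel=(245,182),sb=(464,268)))):
    cal=get_calibration(n);dd=np.load('pics/%s0.npz'%n)['d']
    for k,(u,v) in P.items(): print(n,k,pt(cal,cal['T'],u,v,dd[v,u]).round(4))
E
```

```text
scene pol [0.4373 0.2439 0.0542]
scene seat [ 0.5606 -0.1064  0.0754]
scene lev [0.4226 0.2875 0.0253]
scene eye [0.3755 0.1309 0.0514]
scene dif [0.6487 0.2408 0.0431]
scene yel [0.4356 0.3611 0.0544]
scene blow [0.2851 0.3538 0.0486]
side pol [0.4406 0.2475 0.0549]
side seat [ 0.5991 -0.0615  0.0723]
side lev [0.4239 0.2792 0.0246]
side eye [0.3764 0.1334 0.0516]
side dif [0.6515 0.2416 0.0432]
side yel [0.4382 0.356  0.0551]
side sb [ 0.6481 -0.0487  0.0424]
```

View pics/crops.png

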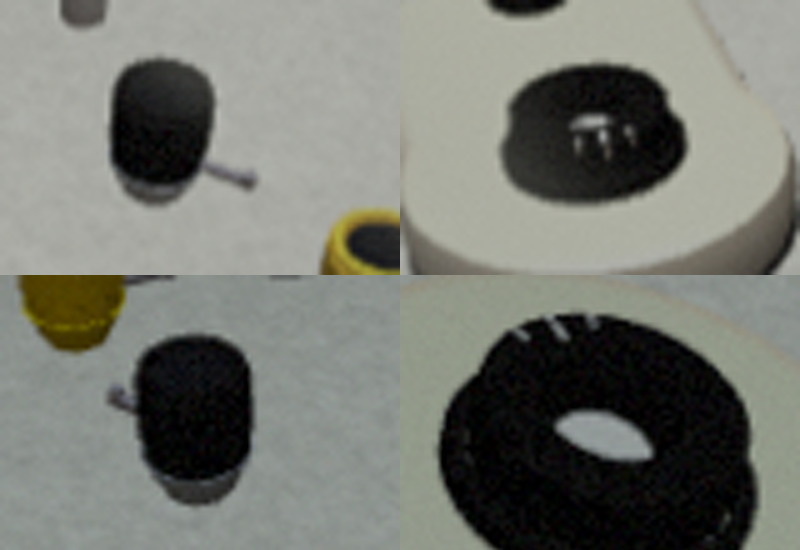

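move_arm(plan=[{"dx": 0.0315,"dy": -0.037,"az": -6.2},{"dx": 0.0315,"dy": -0.037,"az": -6.2},{"dx": 0.0315,"dy": -0.037,"az": -6.2},{"dx": 0.0315,"dy": -0.037,"az": -6.2},{"dx": 0.0315,"dy": -0.037,"az": -6.2},{"dx": 0.0315,"dy": -0.037,"az": -6.2},{"dx": 0.0315,"dy": -0.037,"az": -6.2},{"dx": 0.0315,"dy": -0.037,"az": -6.2},{},{}])

```text
$.plan[0]: bad value
```

```bash
python3 - <<'E'
from h import *
o=get_obs();print(o['t'],o['tool_pos'],o['joint_positions'],np.abs(o['joint_vel']).max())
im,d=capture('wrist');save('wrist1',im);np.savez('pics/wrist1.npz',im=im,d=d,T=wristT(o,get_calibration('wrist')))
E
```

```text
0.15 [0.20271815 0.48398612 0.25578787] [ 1.02802029e+00  3.42565425e-01  1.52478701e+00  1.08333843e-05
  1.27542736e+00 -1.45993138e-01] 0.0033675849191641405
```

View pics/wrist1.png

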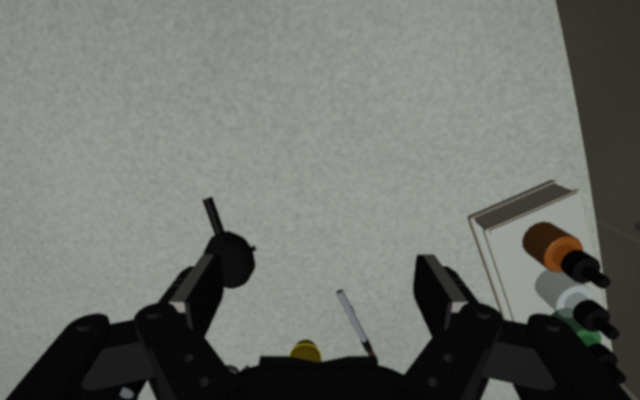

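The call was refused, probably because rows need every field. I'll fill them all in.

move_arm(plan=[{"dx": 0.0315,"dy": -0.037,"dz": 0,"ax": 0,"ay": 0,"az": -6.2},{"dx": 0.0315,"dy": -0.037,"dz": 0,"ax": 0,"ay": 0,"az": -6.2},{"dx": 0.0315,"dy": -0.037,"dz": 0,"ax": 0,"ay": 0,"az": -6.2},{"dx": 0.0315,"dy": -0.037,"dz": 0,"ax": 0,"ay": 0,"az": -6.2},{"dx": 0.0315,"dy": -0.037,"dz": 0,"ax": 0,"ay": 0,"az": -6.2},{"dx": 0.0315,"dy": -0.037,"dz": 0,"ax": 0,"ay": 0,"az": -6.2},{"dx": 0.0315,"dy": -0.037,"dz": 0,"ax": 0,"ay": 0,"az": -6.2},{"dx": 0.0315,"dy": -0.037,"dz": 0,"ax": 0,"ay": 0,"az": -6.2},{"dx": 0,"dy": 0,"dz": 0,"ax": 0,"ay": 0,"az": 0},{"dx": 0,"dy": 0,"dz": 0,"ax": 0,"ay": 0,"az": 0}])

```text
t: 1.45
tool_pos: [0.4544, 0.1884, 0.2561]
tcp_rot: [[0.953, 0.304, -0.001], [0.304, -0.953, 0.0], [-0.001, -0.0, -1.0]]
contact_force: [0.3, -0.0, 0.2]
gripper_width: 0.0851
```

```bash
python3 - <<'E'
from h import *
o=get_obs();print(o['t'],o['tool_pos'],o['joint_positions'],np.abs(o['joint_vel']).max())
im,d=capture('wrist');save('wrist2',im);np.savez('pics/wrist2.npz',im=im,d=d,T=wristT(o,get_calibration('wrist')))
E
```

```text
1.45 [0.45441911 0.18842353 0.25605366] [ 2.36898028e-01  2.82194636e-01  1.61142577e+00  4.16839968e-04
  1.24883681e+00 -7.19271693e-02] 0.026290425120508644
```

View pics/wrist2.png

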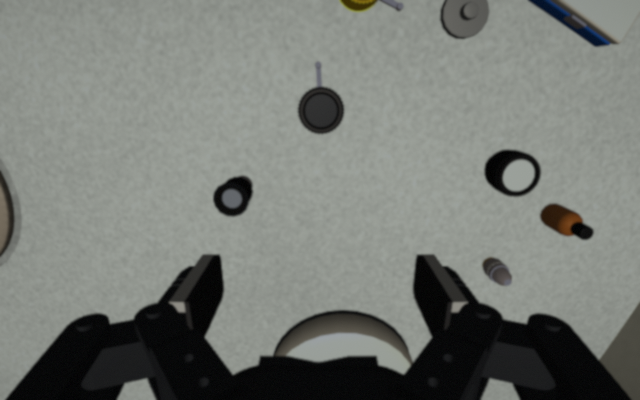

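The wrist view shows the polariser from almost directly above, with its barrel top at (321,110) and its lever running up to (318,65). I'll fit both.

```bash
python3 - <<'E'
from h import *
f=np.load('pics/wrist2.npz');im=f['im'];T=f['T'];d=f['d'];cal=get_calibration('wrist')
g=im.max(2).astype(int);roi=np.zeros_like(g);roi[50:145,285:360]=1
m=((g<95)&(roi>0)).astype(np.uint8)
n,l,st,ce=cv2.connectedComponentsWithStats(m);i=1+st[1:,4].argmax();print(st[i],ce[i])
m2=cv2.morphologyEx((l==i).astype(np.uint8),cv2.MORPH_OPEN,np.ones((9,9),np.uint8))
c=max(cv2.findContours(m2,0,2)[0],key=cv2.contourArea)
e=cv2.fitEllipse(c);print(e)
# contour to plane z=.058
P=plane(cal,T,c.reshape(-1,2),0.058)[:,:2]
A=np.c_[2*P,np.ones(len(P))];x=np.linalg.lstsq(A,(P**2).sum(1),rcond=None)[0]
print('circle',x[:2],'r',np.sqrt(x[2]+x[:2]@x[:2]))
C=x[:2]
print('topdepth',pt(cal,T,321,110,d[110,321]))
bg=np.median(im[50:145,285:360].reshape(-1,3),0);print(bg)
for v in range(58,90,3):
    print(v,im[v,308:330].max(1))
# lever pixels darker than bg
rows=[]
for v in range(66,85):
    w=np.clip(np.median(g[v,300:340])-g[v,305:335]-8,0,None).astype(float)
    if w.sum()>0: rows.append(((w*np.arange(305,335)).sum()/w.sum(),v))
rows=np.array(rows)
L=plane(cal,T,rows,0.0225)[:,:2];print(L[::4].round(4))
dd=np.linalg.svd(L-L.mean(0))[2][0];dd*=np.sign((L.mean(0)-C)@dd)
print('line dir deg',np.degrees(np.arctan2(dd[1],dd[0])),'perp off from C', np.cross(dd,L.mean(0)-C))
v=L.mean(0)-C;print('C->lever deg',np.degrees(np.arctan2(v[1],v[0])))
tip=plane(cal,T,[(318.3,62)],0.0225)[0,:2];print(tip,np.linalg.norm(tip-C))
# other views
for nn,z in (('scene',0),('side',0)): pass
E
```

```text
[ 298   86   46   48 1691] [320.6150207  109.79124778]
((320.6221923828125, 109.85973358154297), (44.78819274902344, 46.19493865966797), 1.703782320022583)
circle [0.43990285 0.24719047] r 0.020927340839856
topdepth [0.44016892 0.24752814 0.05813051]
[147. 151. 145.]
58 [152 151 152 151 151 150 151 151 151 152 154 156 157 158 158 157 155 155
 154 153 151 148]
61 [149 152 151 151 151 150 147 142 136 129 130 137 146 152 154 155 155 155
 155 154 153 150]
64 [149 149 150 148 147 144 134 120 114 113 114 114 119 133 147 152 153 153
 153 152 152 153]
67 [146 147 148 150 149 150 143 128 112 105 102 105 114 133 149 154 154 154
 152 151 152 153]
70 [151 151 152 153 154 154 152 141 125 116 113 115 123 138 153 157 158 157
 156 155 154 154]
73 [157 158 158 158 157 156 152 144 129 119 114 114 119 134 147 152 153 155
 156 156 155 153]
76 [157 157 157 158 156 155 152 146 131 119 114 114 119 131 144 149 149 149
 149 150 151 152]
79 [154 154 155 156 155 153 151 144 131 120 115 114 117 128 143 150 151 153
 153 153 153 152]
82 [159 159 160 160 159 156 154 149 135 123 117 114 116 126 139 149 153 154
 155 154 153 151]
85 [156 157 158 159 157 156 153 146 132 118 111 106 107 116 130 142 147 149
 150 149 150 149]
88 [145 140 135 120 100  86  73  59  47  40  35  34  33  35  35  40  46  51
  56  70  82  92]
[[0.4248 0.2859]
 [0.4262 0.2824]
 [0.4277 0.2789]
 [0.429  0.2752]
 [0.4305 0.2716]]
line dir deg 111.51147350175549 perp off from C -0.00017604738602092045
C->lever deg 111.20547217183422
[0.42407921 0.28970422] 0.045363047491604164<stdin>:26: DeprecationWarning: Arrays of 2-dimensional vectors are deprecated. Use arrays of 3-dimensional vectors instead. (deprecated in NumPy 2.0)
```

```bash
python3 - <<'E'
from h import *
for n,P in (('scene',[(237.5,158),(241,164.4),(236,161),(246,161)]),('side',[(451,288),(443.4,270.6),(436.5,271),(451,269)])):
    cal=get_calibration(n);X=plane(cal,cal['T'],P,0.072);print(n,X.round(4)); v=X[1]-X[0];print(np.degrees(np.arctan2(v[1],v[0])))
E
```

```text
scene [[ 0.5794 -0.0806  0.072 ]
 [ 0.5866 -0.0502  0.072 ]
 [ 0.5888 -0.0707  0.072 ]
 [ 0.5697 -0.056   0.072 ]]
76.65024408224836
side [[ 0.5702 -0.0874  0.072 ]
 [ 0.587  -0.0554  0.072 ]
 [ 0.5773 -0.0506  0.072 ]
 [ 0.5996 -0.0589  0.072 ]]
62.307222790651466
```

The seat is near (0.575,-0.084), with the stand's y axis at a yaw of about 65–75°. Next I'll view the seat from the same relative pose so that calibration bias cancels.

move_arm(plan=[{"dx": 0.0122,"dy": -0.041,"dz": 0.0015,"ax": 0,"ay": 0,"az": -4.9},{"dx": 0.0122,"dy": -0.041,"dz": 0.0015,"ax": 0,"ay": 0,"az": -4.9},{"dx": 0.0122,"dy": -0.041,"dz": 0.0015,"ax": 0,"ay": 0,"az": -4.9},{"dx": 0.0122,"dy": -0.041,"dz": 0.0015,"ax": 0,"ay": 0,"az": -4.9},{"dx": 0.0122,"dy": -0.041,"dz": 0.0015,"ax": 0,"ay": 0,"az": -4.9},{"dx": 0.0122,"dy": -0.041,"dz": 0.0015,"ax": 0,"ay": 0,"az": -4.9},{"dx": 0.0122,"dy": -0.041,"dz": 0.0015,"ax": 0,"ay": 0,"az": -4.9},{"dx": 0.0122,"dy": -0.041,"dz": 0.0015,"ax": 0,"ay": 0,"az": -4.9},{"dx": 0,"dy": 0,"dz": 0,"ax": 0,"ay": 0,"az": 0},{"dx": 0,"dy": 0,"dz": 0,"ax": 0,"ay": 0,"az": 0}])

```text
t: 2.75
tool_pos: [0.5523, -0.1382, 0.2681]
tcp_rot: [[0.931, -0.365, -0.001], [-0.365, -0.931, 0.001], [-0.001, -0.001, -1.0]]
contact_force: [0.1, -0.6, 0.5]
gripper_width: 0.0854
```

```bash
python3 - <<'E'
from h import *
o=get_obs();print(o['t'],o['tool_pos'],o['joint_positions'],np.abs(o['joint_vel']).max())
im,d=capture('wrist');save('wrist3',im);np.savez('pics/wrist3.npz',im=im,d=d,T=wristT(o,get_calibration('wrist')))
E
```

```text
2.75 [ 0.55225264 -0.13817494  0.26814708] [-3.80039639e-01  4.15772353e-01  1.37810080e+00  5.18791062e-04
  1.34859602e+00 -6.66700303e-03] 0.010475392452263279
```

View pics/wrist3.png

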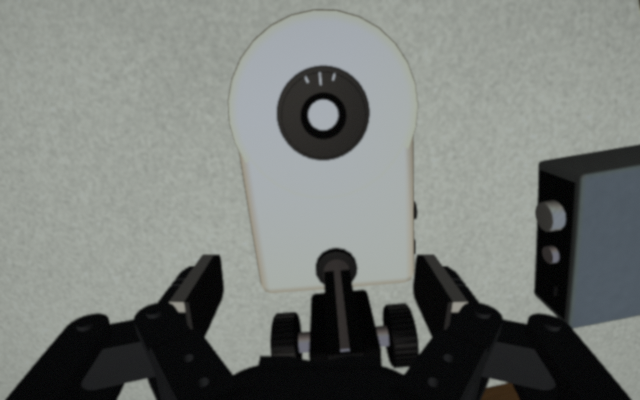

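The sleeve's outer edge is centred near (323,112), the mouth ring near (323,115) and the long line near (320,78). I'll fit these now.

```bash
python3 - <<'E'
from h import *
f=np.load('pics/wrist3.npz');im=f['im'];T=f['T'];d=f['d'];cal=get_calibration('wrist')
g=im.max(2).astype(int)
print(g[115,270:380]);print(g[70:165,323])
ring=[]
yy,xx=np.mgrid[0:400,0:640];r=np.hypot(xx-323,yy-113)
Z=[]
for v,u in np.argwhere((r>27)&(r<42)&(d>0)): Z.append(pt(cal,T,u,v,d[v,u])[2])
print('sleeve top z',np.median(Z),np.std(Z))
z=np.median(Z)
def fit(P):
    A=np.c_[2*P,np.ones(len(P))];x=np.linalg.lstsq(A,(P**2).sum(1),rcond=None)[0]
    return x[:2],np.sqrt(x[2]+x[:2]@x[:2])
# radial edges, subpixel
def edges(c,r0,r1,thr,rise):
    out=[];rr=np.arange(r0,r1,0.25)
    for a in np.radians(np.arange(0,360,4)):
        u=c[0]+rr*np.cos(a);v=c[1]+rr*np.sin(a)
        p=cv2.remap(g.astype(np.float32),u.astype(np.float32)[None],v.astype(np.float32)[None],1)[0]
        k=np.where((p>thr)if rise else (p<thr))[0]
        if len(k): out.append((u[k[0]],v[k[0]]))
    return np.array(out)
E_=edges((323,112.5),36,56,110,True)
for zz in (z,z-.004):
    P=plane(cal,T,E_,zz)[:,:2];C,R=fit(P);res=np.linalg.norm(P-C,axis=1)-R
    k=abs(res)<1.5*res.std();C,R=fit(P[k]);print('outer z',zz,C,R,res.std())
# white hole and mouth
H=edges((323,114.5),8,24,120,False);P=plane(cal,T,H,z-.014)[:,:2];print('hole',fit(P))
M=edges((323,114.5),17,30,30,True);print(len(M));P=plane(cal,T,M,z)[:,:2];
C,R=fit(P);res=np.linalg.norm(P-C,axis=1)-R;k=abs(res)<1.5*res.std();C,R=fit(P[k]);print('mouth',C,R,res.std())
# lines
m=((g>95)&(r<43)&(r>25)&(yy<100)).astype(np.uint8)
n,l,st,ce=cv2.connectedComponentsWithStats(m)
for i in range(1,n):
    if st[i,4]<4: continue
    w=(l==i)*(g-80).clip(0);cu=(w*xx).sum()/w.sum();cv_=(w*yy).sum()/w.sum()
    X=plane(cal,T,[(cu,cv_)],z)[0,:2];v=X-C;print(st[i],cu,cv_,X,np.linalg.norm(v),np.degrees(np.arctan2(v[1],v[0])))
E
```

```text
[179 179 179 180 178 169 139  90  53  48  44  42  43  48  48  48  49  48
  48  48  47  49  49  48  48  49  49  49  47  45  34  20   6   3   6  11
  33  83 135 167 178 180 180 179 179 179 179 180 179 180 179 179 179 179
 179 179 180 180 179 179 179 179 179 179 179 179 172 152 111  59  20   9
   8   6   7  16  28  38  42  43  42  43  41  42  41  42  41  40  42  40
  41  40  39  40  37  34  37  41  65 111 152 171 175 175 175 175 175 174
 175 175]
[ 46  43  42  47  49  49  49  52  51  52  53  53  54  55  55  52  50  48
  48  48  48  42  29  17   8   7  10  18  55 111 156 176 179 179 179 179
 179 180 179 179 179 180 180 179 180 179 180 179 179 180 179 179 179 179
 179 179 180 178 173 148  99  44  14   8   6  10   8  11  19  31  40  45
  44  42  44  44  44  42  43  42  42  42  42  41  42  41  38  36  44  77
 126 162 175 177 178]
sleeve top z 0.07510951000025268 0.0024551564956796844
outer z 0.07510951000025268 [ 0.57842275 -0.08599195] 0.04265405057090079 0.0019070752332448642
outer z 0.07110951000025267 [ 0.57838001 -0.08624593] 0.0432011454028334 0.0019315360052055471
hole (array([ 0.57811734, -0.08717648]), np.float64(0.014480273371130177))
90
mouth [ 0.58078546 -0.08959109] 0.01884846617860233 0.0014150739531322073
[318  72   4  13  42] 319.76138828633407 78.31453362255965 [ 0.58731685 -0.05569136] 0.03452319320940062 79.09457040456076
[332  73   4   8  23] 333.26498422712933 76.62250262881177 [ 0.59907729 -0.0587346 ] 0.035870800084572704 59.340409697363405
[304  76   5   7  24] 306.2964824120603 79.33969849246232 [ 0.57577855 -0.05210604] 0.03781796047775071 97.60801609652083
```

```bash
python3 - <<'E'
from h import *
f=np.load('pics/wrist3.npz');im=f['im'];T=f['T'];cal=get_calibration('wrist')
g=im.max(2).astype(np.float32)
def fit(P):
    for _ in range(4):
        A=np.c_[2*P,np.ones(len(P))];x=np.linalg.lstsq(A,(P**2).sum(1),rcond=None)[0];C=x[:2];R=np.sqrt(x[2]+C@C)
        res=np.linalg.norm(P-C,axis=1)-R;k=abs(res)<2*res.std();s=res.std();P=P[k]
    return C,R,s,len(P)
out=[];rr=np.arange(32,15,-.25).astype(np.float32)
for a in np.radians(np.arange(0,360,4)):
    p=cv2.remap(g,(323+rr*np.cos(a)).astype(np.float32)[None],(114.2+rr*np.sin(a)).astype(np.float32)[None],1)[0]
    k=np.where(p<27)[0]
    if len(k):out.append((323+rr[k[0]]*np.cos(a),114.2+rr[k[0]]*np.sin(a)))
for z in (.068,.072,.074):print(z,fit(plane(cal,T,out,z)[:,:2]))
h=[];rr=np.arange(8,24,.25)
for a in np.radians(np.arange(0,360,4)):
    p=cv2.remap(g,(323+rr*np.cos(a)).astype(np.float32)[None],(114.5+rr*np.sin(a)).astype(np.float32)[None],1)[0]
    k=np.where(p<90)[0]
    if len(k):h.append((323+rr[k[0]]*np.cos(a),114.5+rr[k[0]]*np.sin(a)))
for z in (.054,.058,.060):print('hole',z,fit(plane(cal,T,h,z)[:,:2]))
E
```

```text
0.068 (array([ 0.57811306, -0.08800109]), np.float64(0.02128473089044273), np.float64(6.849284972140662e-05), 79)
0.072 (array([ 0.57815874, -0.08772758]), np.float64(0.021017810989622934), np.float64(6.763391921636285e-05), 79)
0.074 (array([ 0.57818157, -0.08759082]), np.float64(0.02088435103922526), np.float64(6.720445396384151e-05), 79)
hole 0.054 (array([ 0.57797655, -0.08767401]), np.float64(0.015325647538120643), np.float64(7.123184588643198e-05), 72)
hole 0.058 (array([ 0.57802195, -0.08741593]), np.float64(0.015141538018085285), np.float64(7.037612602689274e-05), 72)
hole 0.06 (array([ 0.57804464, -0.08728689]), np.float64(0.015049483258055107), np.float64(6.994826609712162e-05), 72)
```

Two independent fits put the seat at (0.5781,-0.0876) with the mouth at z≈0.072. The mouth radius comes out at 21.0 mm, as specified. The stand's yaw is 73.7°, and the short lines lie at exactly ±20°. Now I'll go for the polariser.

move_arm(plan=[{"dx": -0.014,"dy": 0.0482,"dz": 0,"ax": 0,"ay": 0,"az": 5.3},{"dx": -0.014,"dy": 0.0482,"dz": 0,"ax": 0,"ay": 0,"az": 5.3},{"dx": -0.014,"dy": 0.0482,"dz": -0.017,"ax": 0,"ay": 0,"az": 5.3},{"dx": -0.014,"dy": 0.0482,"dz": -0.017,"ax": 0,"ay": 0,"az": 5.3},{"dx": -0.014,"dy": 0.0482,"dz": -0.017,"ax": 0,"ay": 0,"az": 5.3},{"dx": -0.014,"dy": 0.0482,"dz": -0.017,"ax": 0,"ay": 0,"az": 5.3},{"dx": -0.014,"dy": 0.0482,"dz": -0.017,"ax": 0,"ay": 0,"az": 5.3},{"dx": -0.014,"dy": 0.0482,"dz": -0.017,"ax": 0,"ay": 0,"az": 5.3},{"dx": 0,"dy": 0,"dz": -0.02,"ax": 0,"ay": 0,"az": 0},{"dx": 0,"dy": 0,"dz": 0,"ax": 0,"ay": 0,"az": 0},{"dx": 0,"dy": 0,"dz": 0,"ax": 0,"ay": 0,"az": 0}])

```text
t: 4.18
tool_pos: [0.4404, 0.2461, 0.1472]
tcp_rot: [[0.934, 0.357, 0.001], [0.357, -0.934, 0.0], [0.001, 0.0, -1.0]]
contact_force: [0.0, -0.5, 0.6]
gripper_width: 0.0856
```

```bash
python3 - <<'E'
from h import *
o=get_obs();R=o['tcp_rot'];print(o['t'],o['tool_pos'],np.degrees(np.arctan2(R[1,0],R[0,0])),R[:,2],o['contact_force'],o['joint_positions'])
print(np.array([.4399,.2472])-o['tool_pos'][:2])
E
```

```text
4.175 [0.44044875 0.24612663 0.14716221] 20.903650377024924 [ 1.04164016e-03  3.66870817e-04 -9.99999390e-01] [ 0.00610174 -0.46312748  0.64688467] [ 3.57587191e-01  4.23312050e-01  1.73377427e+00 -2.51393574e-05
  9.83402177e-01 -7.23639750e-03]
[-0.00054875  0.00107337]
```

move_arm(plan=[{"dx": -0.0005,"dy": 0.0011,"dz": -0.03,"ax": 0,"ay": 0,"az": 0.4},{"dx": 0,"dy": 0,"dz": -0.03,"ax": 0,"ay": 0,"az": 0},{"dx": 0,"dy": 0,"dz": -0.025,"ax": 0,"ay": 0,"az": 0},{"dx": 0,"dy": 0,"dz": -0.01,"ax": 0,"ay": 0,"az": 0},{"dx": 0,"dy": 0,"dz": 0,"ax": 0,"ay": 0,"az": 0},{"dx": 0,"dy": 0,"dz": 0,"ax": 0,"ay": 0,"az": 0}])

```text
t: 4.92
tool_pos: [0.4408, 0.2471, 0.0525]
tcp_rot: [[0.932, 0.362, 0.002], [0.362, -0.932, 0.001], [0.002, 0.0, -1.0]]
contact_force: [0.2, 1.2, 0.6]
gripper_width: 0.0852
```

```bash
python3 - <<'E'
from h import *
o=get_obs();R=o['tcp_rot'];print(o['t'],o['tool_pos'],np.degrees(np.arctan2(R[1,0],R[0,0])),o['contact_force'])
a=[]
for n,(u,v) in (('scene',(372,210)),('side',(268,217)),('wrist',(320,270))):
    im,d=capture(n);
    if n!='wrist': im=cv2.resize(im[max(0,v-70):v+50,u-80:u+80],None,fx=2.5,fy=2.5,interpolation=2)
    else: im=cv2.resize(im[160:400],(400,300)) if 0 else cv2.resize(im[100:400,120:520],(400,300))
    a.append(im)
save('grasp1',np.vstack([np.hstack(a[:2]),np.hstack([a[2],a[2]*0])]))
E
```

```text
4.925 [0.44078337 0.24711839 0.05246199] 21.252948131829353 [0.16395126 1.21728537 0.60487949]
```

View pics/grasp1.png

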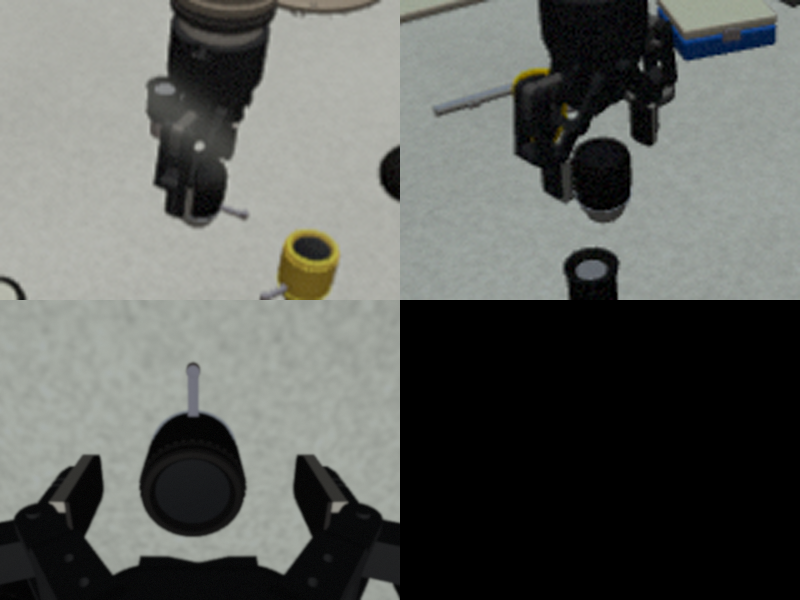

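The barrel is between the jaws, about 1.5 mm off centre, and the lever points straight away from the camera. I'll close the gripper at 40 N.

move_arm(plan=[{"dx": 0,"dy": 0,"dz": 0,"ax": 0,"ay": 0,"az": 0},{"dx": 0,"dy": 0,"dz": 0,"ax": 0,"ay": 0,"az": 0},{"dx": 0,"dy": 0,"dz": 0,"ax": 0,"ay": 0,"az": 0},{"dx": 0,"dy": 0,"dz": 0,"ax": 0,"ay": 0,"az": 0},{"dx": 0,"dy": 0,"dz": 0,"ax": 0,"ay": 0,"az": 0},{"dx": 0,"dy": 0,"dz": 0,"ax": 0,"ay": 0,"az": 0},{"dx": 0,"dy": 0,"dz": 0,"ax": 0,"ay": 0,"az": 0},{"dx": 0,"dy": 0,"dz": 0,"ax": 0,"ay": 0,"az": 0}], grip=0, newtons=40)

```text
t: 6.08
tool_pos: [0.4399, 0.2469, 0.0516]
tcp_rot: [[0.932, 0.363, 0.0], [0.363, -0.932, 0.0], [0.0, 0.0, -1.0]]
contact_force: [-1.9, -0.7, 4.9]
gripper_width: 0.0431
```

```bash
python3 - <<'E'
from h import *
o=get_obs();R=o['tcp_rot'];print(o['t'],o['tool_pos'],np.degrees(np.arctan2(R[1,0],R[0,0])),o['contact_force'],o['ft_torque'],o['gripper_width'])
im,d=capture('wrist');save('wrist4',im);np.savez('pics/wrist4.npz',im=im,d=d,T=wristT(o,get_calibration('wrist')))
E
```

```text
6.075 [0.43993953 0.24693637 0.05155453] 21.267685628947493 [-1.87427794 -0.69989928  4.85866625] [-0.11408909  0.27142641  0.005645  ] 0.043145971609843445
```

View pics/wrist4.png

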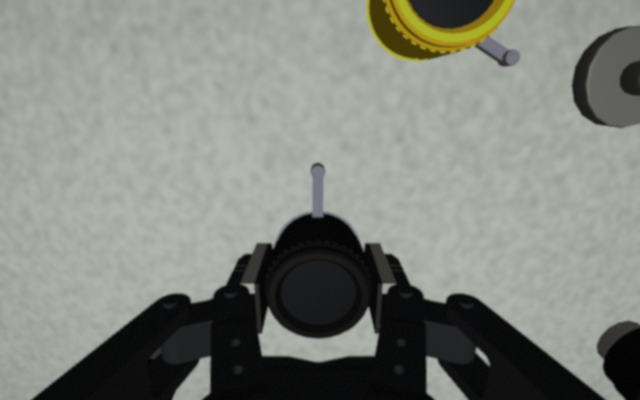

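```bash
cat >> h.py <<'E'
def fitc(P):
    for _ in range(4):
        A=np.c_[2*P,np.ones(len(P))];x=np.linalg.lstsq(A,(P**2).sum(1),rcond=None)[0];C=x[:2];R=np.sqrt(x[2]+C@C)
        res=np.linalg.norm(P-C,axis=1)-R;k=abs(res)<2*res.std();s=res.std();P=P[k]
    return C,R,s,len(P)
E
python3 - <<'E'
from h import *
f=np.load('pics/wrist4.npz');im=f['im'];T=f['T'];cal=get_calibration('wrist');d=f['d']
g=im.max(2).astype(np.float32)
c=cv2.resize(im[150:360,230:410],None,fx=3,fy=2.8,interpolation=2);c=np.clip(c.astype(float)*1.8,0,255).astype(np.uint8);save('w4c',c[:600])
print(pt(cal,T,318,292,d[292,318]))
print(g[292,255:385].astype(int)); print(g[235:345,318].astype(int))
o=get_obs();R=o['tcp_rot']
rows=[]
for v in range(178,210,2):
    w=np.clip(g[v,300:336]-0,0,None);bg=np.median(np.r_[g[v,296:304],g[v,332:340]]);w=np.clip(bg-g[v,304:332]-10,0,None)
    rows.append(((w*np.arange(304,332)).sum()/w.sum(),v))
L=plane(cal,T,rows,.0225);Lt=(L-o['tool_pos'])@R;print(Lt[::4].round(4))
p=np.polyfit(Lt[:,1],Lt[:,0],1);print('slope deg',np.degrees(np.arctan(p[0])),'x at y=0',p[1])
E
```

```text
[0.44102541 0.24879297 0.05765839]
[ 76  51  43  37  22  10   9   6  10  12  13  16  16  20  21  25  26  26
  25  23  20  13  11   9  12  16  23  28  29  30  30  28  29  30  29  28
  30  30  30  29  30  31  31  28  29  29  30  30  29  29  30  29  30  31
  30  29  28  30  29  29  30  28  30  30  29  29  29  28  29  30  29  28
  29  28  28  27  28  29  28  28  27  30  29  28  29  27  29  28  29  28
  28  28  26  30  27  28  28  28  29  26  22  15  14  11  12  15  18  19
  23  24  24  23  23  18  17  14  12   7   8  12   8  14  27  38  45  50
  78 115 137 143]
[  3   5   4   9  12  15  17  18  17  18  13   9   9   8  10  15  19  20
  24  27  29  29  28  25  24  26  29  29  31  31  32  32  30  30  29  32
  30  30  32  29  29  30  30  31  31  29  29  29  30  29  29  29  31  29
  29  29  29  30  29  27  29  28  28  27  29  29  28  28  29  27  28  29
  27  28  26  28  28  28  27  28  28  28  28  28  27  26  29  25  27  21
  16  16  10  12  13  13  13  16  17  22  23  28  59 107 149 168 172 173
 172 170]
[[ 0.0016 -0.0387  0.029 ]
 [ 0.0014 -0.0348  0.029 ]
 [ 0.0014 -0.031   0.029 ]
 [ 0.0014 -0.027   0.029 ]]
slope deg -0.3512522966306252 x at y=0 0.0012489433969242129
```

View pics/w4c.png

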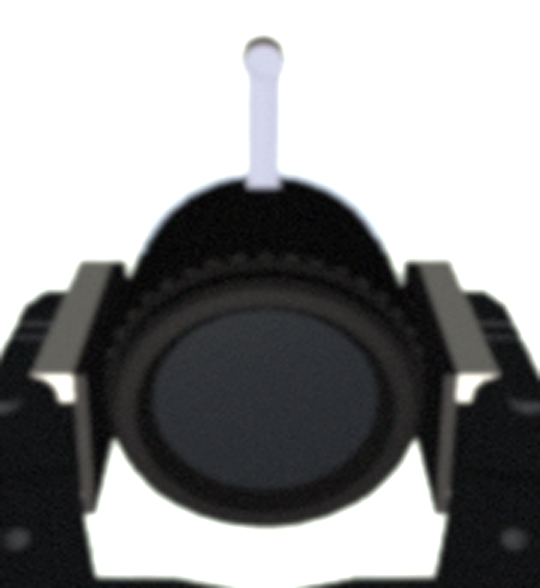

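```bash
python3 - <<'E'
from h import *
f=np.load('pics/wrist4.npz');im=f['im'];T=f['T'];cal=get_calibration('wrist')
g=cv2.GaussianBlur(im.max(2).astype(np.float32),(0,0),0.8)
o=get_obs();R=o['tcp_rot']
def rad(c,rr,thr):
    out=[]
    for a in np.radians(np.arange(0,360,4)):
        u=(c[0]+rr*np.cos(a)).astype(np.float32);v=(c[1]+rr*np.sin(a)*.8).astype(np.float32)
        p=cv2.remap(g,u[None],v[None],1)[0];k=np.where(p<thr)[0]
        if len(k):out.append((u[k[0]],v[k[0]]))
    return out
G=rad((318,291.5),np.arange(25,50,.25),21)
for z in (.0575,.058):
    C,r,s,n=fitc(plane(cal,T,G,z)[:,:2]);print('glass',C,r,s,n,'tool',((np.r_[C,z]-o['tool_pos'])@R)[:2])
# barrel outline front (lower) arc
out=[]
for a in np.radians(np.r_[40:141:4]):
    rr=np.arange(40,70,.25);u=(318+rr*np.cos(a)).astype(np.float32);v=(291.5+rr*np.sin(a)).astype(np.float32)
    p=cv2.remap(g,u[None],v[None],1)[0];k=np.where(p>90)[0]
    if len(k):out.append((u[k[0]],v[k[0]]))
for z in (.0565,.058):
    C,r,s,n=fitc(plane(cal,T,out,z)[:,:2]);print('rim',C,r,s,n,'tool',((np.r_[C,z]-o['tool_pos'])@R)[:2])
T2=np.load('pics/wrist2.npz')['T']
# wrist2/3 positions in tool frames
M=np.linalg.inv(cal['mount'])
for nm,p in (('wrist2',(.43990,.24719,.058)),('wrist3',(.57815,-.0877,.072))):
    TT=np.load('pics/%s.npz'%nm)['T']@M;print(nm,(np.linalg.inv(TT)@np.r_[p,1])[:3])
E
```

```text
glass [0.44074887 0.24919881] 0.015292926659075112 0.0009389074464627436 90 tool [ 0.00159274 -0.0018276 ]
glass [0.44062849 0.24950845] 0.0152251607430783 0.0009347469659635707 90 tool [ 0.00159289 -0.0021598 ]
rim [0.44185365 0.24642849] 0.020745165794673375 4.2992088285882996e-05 25 tool [0.00161746 0.00115476]
rim [0.44148112 0.24738574] 0.020471810845443205 4.242559003628026e-05 25 tool [0.00161759 0.00012761]
wrist2 [ 0.00420588 -0.06020477  0.19807847]
wrist3 [ 0.00648704 -0.05525672  0.19616787]
```

The grip is symmetric. The wrist camera shows about 1.5 mm of bias along tool x, and I've allowed for it. The place target for the TCP is (0.5767,-0.0875) with tool x at -16.3°, and home should come near TCP z 0.107. Now lift and carry.

move_arm(plan=[{"dx": 0,"dy": 0,"dz": 0.01,"ax": 0,"ay": 0,"az": 0},{"dx": 0,"dy": 0,"dz": 0.03,"ax": 0,"ay": 0,"az": 0},{"dx": 0.0076,"dy": -0.0184,"dz": 0.04,"ax": 0,"ay": 0,"az": -2},{"dx": 0.0152,"dy": -0.0372,"dz": 0.02,"ax": 0,"ay": 0,"az": -4.2},{"dx": 0.0152,"dy": -0.0372,"dz": 0.02,"ax": 0,"ay": 0,"az": -4.2},{"dx": 0.0152,"dy": -0.0372,"dz": 0,"ax": 0,"ay": 0,"az": -4.2},{"dx": 0.0152,"dy": -0.0372,"dz": 0,"ax": 0,"ay": 0,"az": -4.2},{"dx": 0.0152,"dy": -0.0372,"dz": 0,"ax": 0,"ay": 0,"az": -4.2},{"dx": 0.0152,"dy": -0.0372,"dz": 0,"ax": 0,"ay": 0,"az": -4.2},{"dx": 0.0152,"dy": -0.0372,"dz": 0,"ax": 0,"ay": 0,"az": -4.2},{"dx": 0.0152,"dy": -0.0372,"dz": 0,"ax": 0,"ay": 0,"az": -4.2},{"dx": 0.0076,"dy": -0.0184,"dz": 0,"ax": 0,"ay": 0,"az": -2},{"dx": 0,"dy": 0,"dz": 0,"ax": 0,"ay": 0,"az": 0},{"dx": 0,"dy": 0,"dz": 0,"ax": 0,"ay": 0,"az": 0},{"dx": 0,"dy": 0,"dz": 0,"ax": 0,"ay": 0,"az": 0}])

```text
t: 8.0
tool_pos: [0.5765, -0.0862, 0.1714]
tcp_rot: [[0.96, -0.279, -0.0], [-0.279, -0.96, 0.0], [-0.0, -0.0, -1.0]]
contact_force: [0.2, -0.9, -1.0]
gripper_width: 0.0432
```

```bash
python3 - <<'E'
from h import *
o=get_obs();R=o['tcp_rot'];print(o['t'],o['tool_pos'],np.degrees(np.arctan2(R[1,0],R[0,0])),R[:,2],o['contact_force'],o['ft_torque'],o['gripper_width'])
print(np.array([.5767,-.0875])-o['tool_pos'][:2])
im,d=capture('wrist');save('wrist5',im);np.savez('pics/wrist5.npz',im=im,d=d,T=wristT(o,get_calibration('wrist')))
E
```

```text
8.0 [ 0.57645744 -0.08618074  0.17143243] -16.22685274206791 [-2.22125585e-04  2.52117116e-04 -9.99999944e-01] [ 0.17332517 -0.90008602 -0.95330125] [0.01738877 0.01078115 0.00967062] 0.04317884148616755
[ 0.00024256 -0.00131926]
```

View pics/wrist5.png

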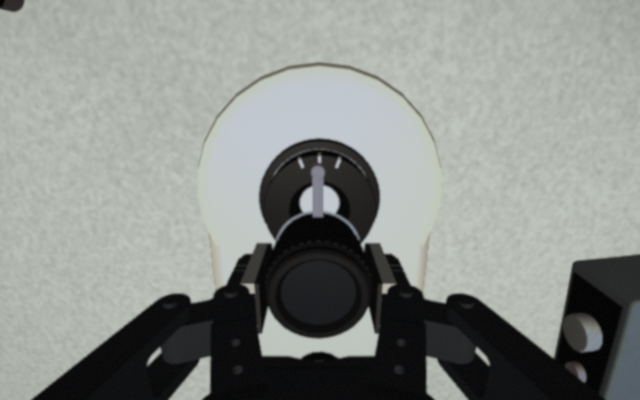

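The picture shows the lever (318,172–215) in line with the long line (319,157). I'll correct xy and descend to just above the seat.

move_arm(plan=[{"dx": 0.0002,"dy": -0.0013,"dz": -0.015,"ax": 0,"ay": 0,"az": -0.1},{"dx": 0,"dy": 0,"dz": -0.02,"ax": 0,"ay": 0,"az": 0},{"dx": 0,"dy": 0,"dz": -0.015,"ax": 0,"ay": 0,"az": 0},{"dx": 0,"dy": 0,"dz": -0.007,"ax": 0,"ay": 0,"az": 0},{"dx": 0,"dy": 0,"dz": 0,"ax": 0,"ay": 0,"az": 0},{"dx": 0,"dy": 0,"dz": 0,"ax": 0,"ay": 0,"az": 0},{"dx": 0,"dy": 0,"dz": 0,"ax": 0,"ay": 0,"az": 0}])

```text
t: 8.93
tool_pos: [0.5773, -0.0889, 0.115]
tcp_rot: [[0.959, -0.283, 0.001], [-0.283, -0.959, -0.0], [0.001, -0.0, -1.0]]
contact_force: [0.2, -0.6, 0.2]
gripper_width: 0.0431
```

```bash
cat > st.py <<'E'
from h import *
o=get_obs();R=o['tcp_rot'];F=o['contact_force'];print('t',o['t'],'p',(o['tool_pos']*1000).round(2),'yaw',np.degrees(np.arctan2(R[1,0],R[0,0])).round(2),'F',F.round(2),'Ftool',(F@R).round(2),'M',(o['ft_torque']).round(3),o['gripper_width'].round(4))
E
python3 st.py
python3 - <<'E'
from h import *
o=get_obs()
im,d=capture('wrist');save('wrist6',im);np.savez('pics/wrist6.npz',im=im,d=d,T=wristT(o,get_calibration('wrist')))
im,d=capture('side');im=cv2.resize(im[210:330,390:550],None,fx=4,fy=4,interpolation=2);save('side6',im)
E
```

```text
Traceback (most recent call last):
  File "st.py", line 2, in <module>
    o=get_obs();R=o['tcp_rot'];F=o['contact_force'];print('t',o['t'],'p',(o['tool_pos']*1000).round(2),'yaw',np.degrees(np.arctan2(R[1,0],R[0,0])).round(2),'F',F.round(2),'Ftool',(F@R).round(2),'M',(o['ft_torque']).round(3),o['gripper_width'].round(4))
                                                                                                                                                                                                                                ^^^^^^^^^^^^^^^^^^^^^^^^
AttributeError: 'float' object has no attribute 'round'
```

View pics/wrist6.png

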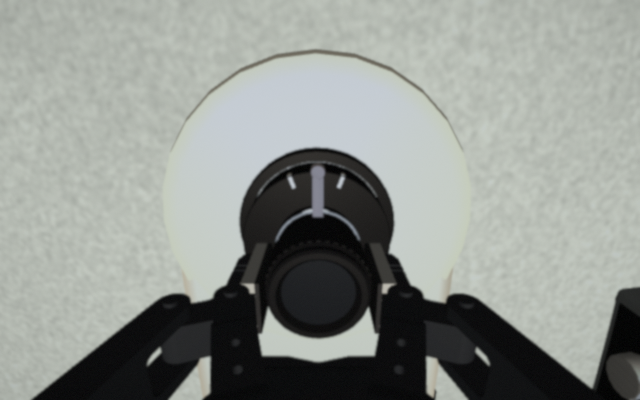

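View pics/side6.png

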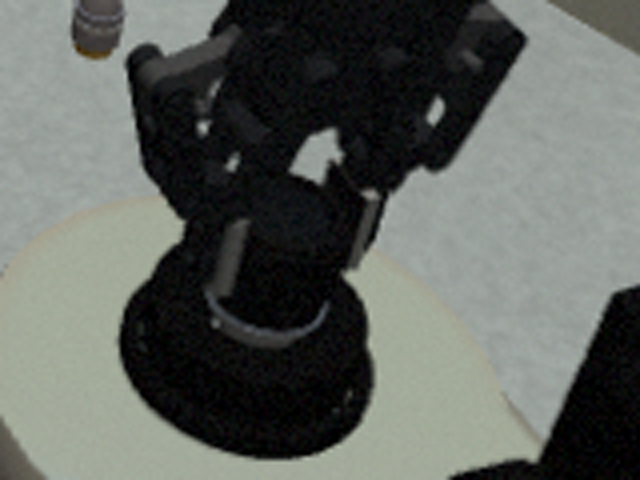

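move_arm(plan=[{"dx": -0.0005,"dy": 0.0013,"dz": -0.002,"ax": 0,"ay": 0,"az": 0},{"dx": 0,"dy": 0,"dz": 0,"ax": 0,"ay": 0,"az": 0},{"dx": 0,"dy": 0,"dz": 0,"ax": 0,"ay": 0,"az": 0}])

```text
t: 9.4
tool_pos: [0.5765, -0.0874, 0.1123]
tcp_rot: [[0.959, -0.283, 0.0], [-0.283, -0.959, -0.0], [0.0, 0.0, -1.0]]
contact_force: [-0.9, 0.5, -1.1]
gripper_width: 0.0426
```

```bash
sed -i "s/,o\['gripper_width'\].round(4)/,round(o['gripper_width'],4)/" st.py; python3 st.py
```

```text
t 9.4 p [576.48 -87.44 112.3 ] yaw -16.43 F [-0.88  0.48 -1.15] Ftool [-0.98 -0.21  1.15] M [-0.025  0.02   0.012] 0.0426
```

move_arm(plan=[{"dx": 0.0001,"dy": 0,"dz": -0.001,"ax": 0,"ay": 0,"az": 0},{"dx": 0,"dy": 0,"dz": -0.0005,"ax": 0,"ay": 0,"az": 0},{"dx": 0,"dy": 0,"dz": 0,"ax": 0,"ay": 0,"az": 0}])

```text
t: 9.78
tool_pos: [0.5767, -0.0876, 0.1108]
tcp_rot: [[0.959, -0.283, 0.0], [-0.283, -0.959, -0.0], [0.0, 0.0, -1.0]]
contact_force: [-0.3, -0.6, -1.6]
gripper_width: 0.0429
```

move_arm(plan=[{"dx": 0,"dy": 0,"dz": -0.0005,"ax": 0,"ay": 0,"az": 0},{"dx": 0,"dy": 0,"dz": -0.0005,"ax": 0,"ay": 0,"az": 0},{"dx": 0,"dy": 0,"dz": 0,"ax": 0,"ay": 0,"az": 0}])

```text
t: 10.15
tool_pos: [0.5769, -0.0877, 0.1101]
tcp_rot: [[0.959, -0.283, 0.001], [-0.283, -0.959, -0.0], [0.001, 0.0, -1.0]]
contact_force: [0.0, -2.3, -1.4]
gripper_width: 0.0428
```

move_arm(plan=[{"dx": 0,"dy": 0,"dz": -0.0005,"ax": 0,"ay": 0,"az": 0},{"dx": 0,"dy": 0,"dz": 0,"ax": 0,"ay": 0,"az": 0}])

```text
t: 10.4
tool_pos: [0.5769, -0.0878, 0.1097]
tcp_rot: [[0.959, -0.283, 0.001], [-0.283, -0.959, -0.001], [0.001, 0.0, -1.0]]
contact_force: [1.1, -2.1, 1.7]
gripper_width: 0.043
```

```bash
python3 st.py
```

```text
t 10.4 p [576.95 -87.79 109.68] yaw -16.44 F [ 1.09 -2.08  1.73] Ftool [ 1.64  1.69 -1.73] M [-0.469 -0.109 -0.029] 0.043
```

move_arm(plan=[{"dx": 0,"dy": 0,"dz": -0.0005,"ax": 0,"ay": 0,"az": 0},{"dx": 0,"dy": 0,"dz": 0,"ax": 0,"ay": 0,"az": 0}])

```text
t: 10.65
tool_pos: [0.577, -0.0879, 0.1095]
tcp_rot: [[0.959, -0.283, 0.001], [-0.283, -0.959, -0.001], [0.002, 0.0, -1.0]]
contact_force: [0.4, -3.7, 4.0]
gripper_width: 0.0428
```

```bash
python3 st.py
```

```text
t 10.65 p [576.99 -87.87 109.45] yaw -16.44 F [ 0.42 -3.66  4.03] Ftool [ 1.45  3.4  -4.02] M [-0.574 -0.136  0.006] 0.0428
```

Contact has begun. The seat pushes the tool towards -y, so I'll ease the target that way.

move_arm(plan=[{"dx": 0.0001,"dy": -0.0005,"dz": 0,"ax": 0,"ay": 0,"az": 0},{"dx": 0,"dy": 0,"dz": 0,"ax": 0,"ay": 0,"az": 0}])

```text
t: 10.9
tool_pos: [0.577, -0.088, 0.1094]
tcp_rot: [[0.959, -0.283, 0.001], [-0.283, -0.959, -0.0], [0.001, -0.0, -1.0]]
contact_force: [0.4, -1.2, 6.4]
gripper_width: 0.0431
```

```bash
python3 st.py
```

```text
t 10.9 p [577.01 -87.96 109.4 ] yaw -16.44 F [ 0.44 -1.2   6.38] Ftool [ 0.77  1.03 -6.38] M [-0.285 -0.084  0.044] 0.0431
```

move_arm(plan=[{"dx": 0,"dy": -0.0003,"dz": -0.0005,"ax": 0,"ay": 0,"az": 0},{"dx": 0,"dy": 0,"dz": 0,"ax": 0,"ay": 0,"az": 0}])

```text
t: 11.15
tool_pos: [0.577, -0.088, 0.1094]
tcp_rot: [[0.959, -0.283, 0.001], [-0.283, -0.959, 0.0], [0.001, -0.0, -1.0]]
contact_force: [-1.1, -1.3, 8.9]
gripper_width: 0.0433
```

```bash
python3 st.py
```

```text
t 11.15 p [577.02 -88.05 109.37] yaw -16.43 F [-1.08 -1.32  8.9 ] Ftool [-0.65  1.57 -8.9 ] M [-0.136  0.094  0.066] 0.0433
```

Seated: z stopped at 109.4 mm, which puts the polariser's midpoint about 86.8 mm up in the stand frame, and I'm pressing with about 9–10 N. Next is a hold and a visual check.

move_arm(plan=[{"dx": 0,"dy": -0.0001,"dz": 0,"ax": 0,"ay": 0,"az": 0},{"dx": 0,"dy": 0,"dz": 0,"ax": 0,"ay": 0,"az": 0},{"dx": 0,"dy": 0,"dz": 0,"ax": 0,"ay": 0,"az": 0}])

```text
t: 11.52
tool_pos: [0.577, -0.0881, 0.1094]
tcp_rot: [[0.959, -0.283, 0.001], [-0.283, -0.959, 0.0], [0.001, -0.001, -1.0]]
contact_force: [-0.3, 0.0, 8.9]
gripper_width: 0.0428
```

```bash
python3 st.py; python3 - <<'E'
from h import *
o=get_obs()
a,d=capture('wrist');np.savez('pics/wrist7.npz',im=a,d=d,T=wristT(o,get_calibration('wrist')))
b,_=capture('side');c,_=capture('scene')
f=lambda im,y,x:cv2.resize(im[y:y+75,x:x+100],(400,300),interpolation=2)
save('seat7',np.vstack([np.hstack([cv2.resize(a[130:355,170:470],(400,300)),f(b,245,405)]),np.hstack([f(c,120,190),f(c,120,190)*0])]))
E
```

```text
t 11.525 p [577.01 -88.05 109.37] yaw -16.43 F [-0.34  0.03  8.87] Ftool [-0.32  0.06 -8.87] M [-0.077  0.138  0.018] 0.0428
```

View pics/seat7.png

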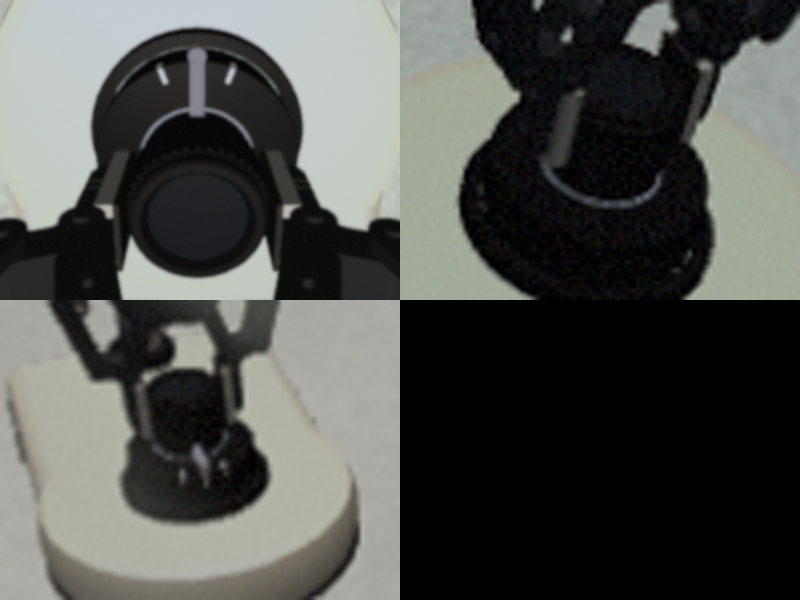

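The lever lies centred between the short lines, with an even 2 mm ring of cone showing. Now the anticlockwise swing.

move_arm(plan=[{"dx": 0,"dy": 0,"dz": 0,"ax": 0,"ay": 0,"az": 1.5},{"dx": 0,"dy": 0,"dz": 0,"ax": 0,"ay": 0,"az": 1.5},{"dx": 0,"dy": 0,"dz": 0,"ax": 0,"ay": 0,"az": 2}])

```text
t: 12.05
tool_pos: [0.577, -0.088, 0.1093]
tcp_rot: [[0.98, -0.198, 0.001], [-0.198, -0.98, 0.0], [0.001, -0.001, -1.0]]
contact_force: [-0.6, -0.8, 7.8]
gripper_width: 0.0433
```

```bash
python3 st.py
```

```text
t 12.05 p [577.   -88.02 109.3 ] yaw -11.4 F [-0.65 -0.77  7.83] Ftool [-0.47  0.88 -7.83] M [-0.008  0.036 -0.196] 0.0433
```

move_arm(plan=[{"dx": 0,"dy": 0,"dz": 0,"ax": 0,"ay": 0,"az": 2},{"dx": 0,"dy": 0,"dz": 0,"ax": 0,"ay": 0,"az": 2},{"dx": 0,"dy": 0,"dz": 0,"ax": 0,"ay": 0,"az": 2}])

```text
t: 12.42
tool_pos: [0.577, -0.088, 0.1093]
tcp_rot: [[0.996, -0.094, 0.001], [-0.094, -0.996, 0.0], [0.001, -0.001, -1.0]]
contact_force: [-1.1, 0.2, 7.6]
gripper_width: 0.043
```

```bash
python3 st.py
```

```text
t 12.425 p [576.96 -87.98 109.3 ] yaw -5.4 F [-1.09  0.21  7.65] Ftool [-1.09 -0.12 -7.65] M [ 0.013  0.1   -0.233] 0.043
```

move_arm(plan=[{"dx": 0,"dy": 0,"dz": 0,"ax": 0,"ay": 0,"az": 2},{"dx": 0,"dy": 0,"dz": 0,"ax": 0,"ay": 0,"az": 2},{"dx": 0,"dy": 0,"dz": 0,"ax": 0,"ay": 0,"az": 2},{"dx": 0,"dy": 0,"dz": 0,"ax": 0,"ay": 0,"az": 2},{"dx": 0,"dy": 0,"dz": 0,"ax": 0,"ay": 0,"az": 1},{"dx": 0,"dy": 0,"dz": 0,"ax": 0,"ay": 0,"az": 0},{"dx": 0,"dy": 0,"dz": 0,"ax": 0,"ay": 0,"az": 0}])

```text
t: 13.3
tool_pos: [0.5769, -0.088, 0.1093]
tcp_rot: [[0.998, 0.062, 0.001], [0.062, -0.998, 0.0], [0.001, -0.0, -1.0]]
contact_force: [-1.4, -0.1, 8.6]
gripper_width: 0.0431
```

```bash
python3 st.py; python3 - <<'E'
from h import *
o=get_obs()
a,d=capture('wrist');b,_=capture('side')
f=lambda im,y,x:cv2.resize(im[y:y+75,x:x+100],(400,300),interpolation=2)
save('seat8',np.hstack([cv2.resize(a[130:355,170:470],(400,300)),f(b,245,405)]))
E
```

```text
t 13.3 p [576.91 -87.96 109.29] yaw 3.56 F [-1.43 -0.06  8.58] Ftool [-1.42 -0.03 -8.58] M [-0.019  0.103 -0.051] 0.0431
```

View pics/seat8.png

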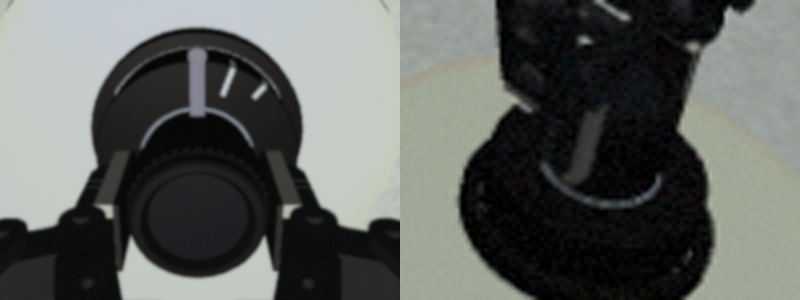

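The lever now covers the anticlockwise short line, still home and without slip. Now clockwise to the other side.

move_arm(plan=[{"dx": 0,"dy": 0,"dz": 0,"ax": 0,"ay": 0,"az": -1.5},{"dx": 0,"dy": 0,"dz": 0,"ax": 0,"ay": 0,"az": -2},{"dx": 0,"dy": 0,"dz": 0,"ax": 0,"ay": 0,"az": -2.5},{"dx": 0,"dy": 0,"dz": 0,"ax": 0,"ay": 0,"az": -2.5},{"dx": 0,"dy": 0,"dz": 0,"ax": 0,"ay": 0,"az": -2.5},{"dx": 0,"dy": 0,"dz": 0,"ax": 0,"ay": 0,"az": -2.5},{"dx": 0,"dy": 0,"dz": 0,"ax": 0,"ay": 0,"az": -2.5},{"dx": 0,"dy": 0,"dz": 0,"ax": 0,"ay": 0,"az": -2.5},{"dx": 0,"dy": 0,"dz": 0,"ax": 0,"ay": 0,"az": -1.5}])

```text
t: 14.52
tool_pos: [0.577, -0.088, 0.1093]
tcp_rot: [[0.959, -0.283, 0.001], [-0.283, -0.959, 0.0], [0.001, -0.0, -1.0]]
contact_force: [-0.5, -0.2, 8.3]
gripper_width: 0.0432
```

```bash
python3 st.py
```

```text
t 14.525 p [577.04 -88.   109.32] yaw -16.46 F [-0.55 -0.19  8.28] Ftool [-0.46  0.33 -8.28] M [-0.062  0.048  0.235] 0.0432
```

move_arm(plan=[{"dx": 0,"dy": 0,"dz": 0,"ax": 0,"ay": 0,"az": -2.5},{"dx": 0,"dy": 0,"dz": 0,"ax": 0,"ay": 0,"az": -2.5},{"dx": 0,"dy": 0,"dz": 0,"ax": 0,"ay": 0,"az": -2.5},{"dx": 0,"dy": 0,"dz": 0,"ax": 0,"ay": 0,"az": -2.5},{"dx": 0,"dy": 0,"dz": 0,"ax": 0,"ay": 0,"az": -2.5},{"dx": 0,"dy": 0,"dz": 0,"ax": 0,"ay": 0,"az": -2.5},{"dx": 0,"dy": 0,"dz": 0,"ax": 0,"ay": 0,"az": -2.5},{"dx": 0,"dy": 0,"dz": 0,"ax": 0,"ay": 0,"az": -1.5},{"dx": 0,"dy": 0,"dz": 0,"ax": 0,"ay": 0,"az": -0.8},{"dx": 0,"dy": 0,"dz": 0,"ax": 0,"ay": 0,"az": 0},{"dx": 0,"dy": 0,"dz": 0,"ax": 0,"ay": 0,"az": 0}])

```text
t: 15.9
tool_pos: [0.5771, -0.0881, 0.1093]
tcp_rot: [[0.807, -0.591, 0.001], [-0.591, -0.807, -0.0], [0.001, -0.001, -1.0]]
contact_force: [-0.4, -1.5, 8.5]
gripper_width: 0.0426
```

```bash
python3 st.py; python3 - <<'E'
from h import *
o=get_obs()
a,d=capture('wrist');b,_=capture('side')
f=lambda im,y,x:cv2.resize(im[y:y+75,x:x+100],(400,300),interpolation=2)
save('seat9',np.hstack([cv2.resize(a[130:355,170:470],(400,300)),f(b,245,405)]))
E
```

```text
t 15.9 p [577.07 -88.13 109.29] yaw -36.22 F [-0.42 -1.52  8.53] Ftool [ 0.57  1.47 -8.53] M [-0.194  0.019  0.078] 0.0426
```

View pics/seat9.png

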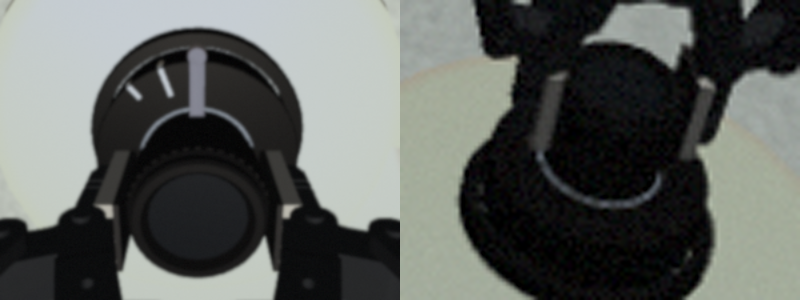

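The lever covers the other short line, and the polariser is still home. Return to the long line, then ease the pressure.

move_arm(plan=[{"dx": 0,"dy": 0,"dz": 0,"ax": 0,"ay": 0,"az": 1.5},{"dx": 0,"dy": 0,"dz": 0,"ax": 0,"ay": 0,"az": 2.5},{"dx": 0,"dy": 0,"dz": 0,"ax": 0,"ay": 0,"az": 2.5},{"dx": 0,"dy": 0,"dz": 0,"ax": 0,"ay": 0,"az": 2.5},{"dx": 0,"dy": 0,"dz": 0,"ax": 0,"ay": 0,"az": 2.5},{"dx": 0,"dy": 0,"dz": 0,"ax": 0,"ay": 0,"az": 2.5},{"dx": 0,"dy": 0,"dz": 0,"ax": 0,"ay": 0,"az": 2.5},{"dx": 0,"dy": 0,"dz": 0,"ax": 0,"ay": 0,"az": 2},{"dx": 0,"dy": 0,"dz": 0,"ax": 0,"ay": 0,"az": 1.5},{"dx": 0,"dy": 0,"dz": 0,"ax": 0,"ay": 0,"az": 0},{"dx": 0,"dy": 0,"dz": 0.0004,"ax": 0,"ay": 0,"az": 0},{"dx": 0,"dy": 0,"dz": 0,"ax": 0,"ay": 0,"az": 0}])

```text
t: 17.5
tool_pos: [0.577, -0.088, 0.1093]
tcp_rot: [[0.96, -0.28, 0.001], [-0.28, -0.96, 0.0], [0.001, -0.001, -1.0]]
contact_force: [0.3, -0.0, 6.8]
gripper_width: 0.043
```

```bash
python3 st.py
```

```text
t 17.5 p [576.99 -88.04 109.32] yaw -16.24 F [ 0.3  -0.02  6.84] Ftool [ 0.3  -0.07 -6.84] M [-0.117 -0.135 -0.071] 0.043
```

move_arm(plan=[{"dx": 0,"dy": 0,"dz": 0.0007,"ax": 0,"ay": 0,"az": 0},{"dx": 0,"dy": 0,"dz": 0,"ax": 0,"ay": 0,"az": 0},{"dx": 0,"dy": 0,"dz": 0,"ax": 0,"ay": 0,"az": 0}])

```text
t: 17.88
tool_pos: [0.577, -0.0881, 0.1094]
tcp_rot: [[0.96, -0.28, 0.001], [-0.28, -0.96, 0.0], [0.001, -0.0, -1.0]]
contact_force: [3.5, 0.1, 1.4]
gripper_width: 0.0428
```

```bash
python3 st.py
```

```text
t 17.875 p [576.98 -88.13 109.38] yaw -16.24 F [3.49 0.14 1.45] Ftool [ 3.31 -1.11 -1.45] M [ 0.134 -0.649 -0.053] 0.0428
```

move_arm(plan=[{"dx": 0,"dy": 0,"dz": 0,"ax": 0,"ay": 0,"az": 0},{"dx": 0,"dy": 0,"dz": 0,"ax": 0,"ay": 0,"az": 0},{"dx": 0,"dy": 0,"dz": 0,"ax": 0,"ay": 0,"az": 0},{"dx": 0,"dy": 0,"dz": 0,"ax": 0,"ay": 0,"az": 0},{"dx": 0,"dy": 0,"dz": 0,"ax": 0,"ay": 0,"az": 0},{"dx": 0,"dy": 0,"dz": 0,"ax": 0,"ay": 0,"az": 0}], grip=1)

```text
t: 18.62
tool_pos: [0.5767, -0.0884, 0.1094]
tcp_rot: [[0.96, -0.28, 0.0], [-0.28, -0.96, -0.0], [0.0, 0.0, -1.0]]
contact_force: [0.2, -0.3, 0.4]
gripper_width: 0.0854
```

```bash
python3 st.py; python3 - <<'E'
from h import *
o=get_obs()
a,d=capture('wrist');b,_=capture('side')
f=lambda im,y,x:cv2.resize(im[y:y+75,x:x+100],(400,300),interpolation=2)
save('seat10',np.hstack([cv2.resize(a[130:355,170:470],(400,300)),f(b,245,405)]))
E
```

```text
t 18.625 p [576.66 -88.39 109.44] yaw -16.24 F [ 0.24 -0.27  0.42] Ftool [ 0.3   0.2  -0.42] M [ 0.019 -0.013  0.011] 0.0854
```

View pics/seat10.png

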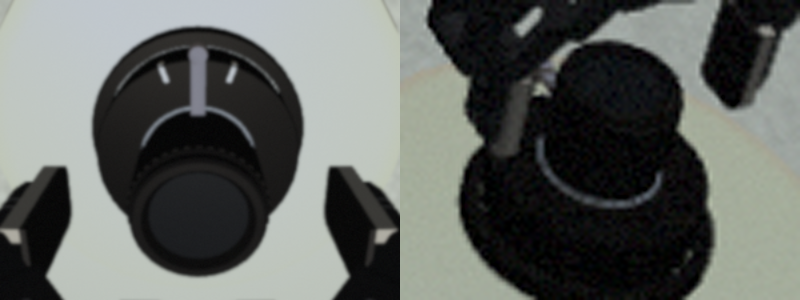

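Released, with the lever over the long line. I'll retreat straight up and then check.

move_arm(plan=[{"dx": 0,"dy": 0,"dz": 0.015,"ax": 0,"ay": 0,"az": 0},{"dx": 0,"dy": 0,"dz": 0.03,"ax": 0,"ay": 0,"az": 0},{"dx": 0,"dy": 0,"dz": 0.04,"ax": 0,"ay": 0,"az": 0},{"dx": 0,"dy": 0,"dz": 0.04,"ax": 0,"ay": 0,"az": 0},{"dx": -0.013,"dy": -0.045,"dz": 0.025,"ax": 0,"ay": 0,"az": 0},{"dx": 0,"dy": 0,"dz": 0.02,"ax": 0,"ay": 0,"az": 0},{"dx": 0,"dy": 0,"dz": 0,"ax": 0,"ay": 0,"az": 0},{"dx": 0,"dy": 0,"dz": 0,"ax": 0,"ay": 0,"az": 0},{"dx": 0,"dy": 0,"dz": 0,"ax": 0,"ay": 0,"az": 0}])

```text
t: 19.85
tool_pos: [0.5634, -0.1328, 0.2784]
tcp_rot: [[0.96, -0.279, -0.002], [-0.279, -0.96, 0.001], [-0.002, -0.0, -1.0]]
contact_force: [-1.0, -0.6, -0.7]
gripper_width: 0.0853
```

```bash
python3 st.py; python3 - <<'E'
from h import *
o=get_obs();cal=get_calibration('wrist');T=wristT(o,cal)
a,d=capture('wrist');b,_=capture('side');c,_=capture('scene')
np.savez('pics/wrist11.npz',im=a,d=d,T=T)
f=lambda im,y,x:cv2.resize(im[y:y+75,x:x+100],(400,300),interpolation=2)
save('seat11',np.vstack([np.hstack([cv2.resize(a[0:225,170:470],(400,300)),f(b,245,405)]),np.hstack([f(c,120,190),cv2.resize(c,(400,300))])]))
# planes: glass top depth tilt
yy,xx=np.mgrid[0:400,0:640]
P=np.array([pt(cal,T,u,v,d[v,u]) for v in range(60,200,2) for u in range(270,380,2) if d[v,u]>0])
top=P[(P[:,2]>.105)&(P[:,2]<.13)];print(len(top),top.mean(0),top.min(0),top.max(0))
A=np.c_[top[:,:2]-top[:,:2].mean(0),np.ones(len(top))];x,*_=np.linalg.lstsq(A,top[:,2],rcond=None);print('top plane slope',x)
E
```

```text
t 19.85 p [ 563.39 -132.8   278.41] yaw -16.19 F [-0.95 -0.62 -0.67] Ftool [-0.74  0.86  0.68] M [-0.013 -0.005 -0.011] 0.0853
524 [ 0.57809513 -0.08691014  0.11499999] [ 0.55613031 -0.10923744  0.10626725] [ 0.5998665  -0.06545072  0.11949153]
top plane slope [-0.00255848 -0.01329301  0.11499999]
```

View pics/seat11.png

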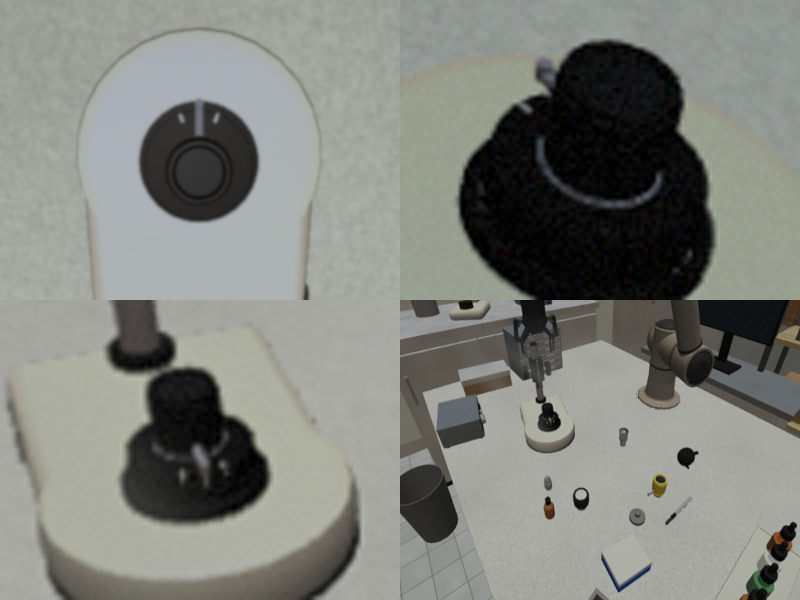

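```bash
python3 - <<'E'
from h import *
f=np.load('pics/wrist11.npz');im=f['im'];T=f['T'];cal=get_calibration('wrist')
g=cv2.GaussianBlur(im.max(2).astype(np.float32),(0,0),.7)
c=np.clip(cv2.resize(im[60:180,260:380],(600,600),interpolation=2).astype(float)*3,0,255).astype(np.uint8);save('fin',c)
o,d0=ray(cal,T,[(319,130)])
c0=cv2.HoughCircles(np.clip(g*3,0,255).astype(np.uint8)[60:200,250:400],cv2.HOUGH_GRADIENT,1,5,param1=60,param2=12,minRadius=15,maxRadius=50)
print(c0[0,:6]+[250,60,0])
d=f['d'];P=[];
for v in range(60,200):
    for u in range(270,380):
        if d[v,u]>0:P.append(pt(cal,T,u,v,d[v,u]))
P=np.array(P);C=np.array([.5781,-.0872]);r=np.linalg.norm(P[:,:2]-C,axis=1)
t=P[(r<.019)&(abs(P[:,2]-.1155)<.004)]
x,*_=np.linalg.lstsq(np.c_[t[:,:2]-C,np.ones(len(t))],t[:,2],rcond=None);print('top',len(t),x)
s=P[(r>.027)&(r<.036)&(abs(P[:,2]-.074)<.004)]
x,*_=np.linalg.lstsq(np.c_[s[:,:2]-C,np.ones(len(s))],s[:,2],rcond=None);print('sleeve',len(s),x)
E
```

```text
[[318.5        121.5         43.5       ]
 [318.5        128.5         26.29999924]
 [313.5        115.5         37.20000076]
 [322.5        115.5         37.09999847]
 [308.5        117.5         32.5       ]
 [323.5        129.5         21.29999924]]
top 1637 [-0.0052987   0.00824293  0.11502517]
sleeve 1823 [ 0.00029501 -0.00226882  0.0751588 ]
```

View pics/fin.png

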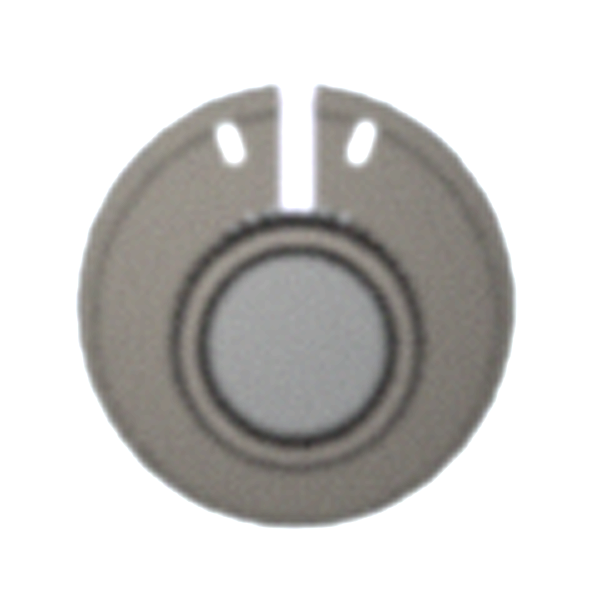

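```bash
python3 st.py; python3 -c "
from station import finish_job; print(finish_job())"
```

```text
t 20.0 p [ 563.58 -133.    278.73] yaw -16.21 F [ 0.39 -0.11  0.2 ] Ftool [ 0.41  0.   -0.2 ] M [0.005 0.007 0.001] 0.0852
the job is handed in; nothing more can be done
None
```

The polariser is back in the seat, fully home, with its lever over the long line. I handed the job in at about 20 s; no verdict was reported.

**What I did:** I gripped the barrel at 40 N and seated the polariser by touch; the downward movement stopped at tool height 109.4 mm. I pressed it with about 9–10 N (under 1 kg) and swung the lever about 20° anticlockwise, then about 20° clockwise. I then brought it back over the long line, eased off, let go and moved clear.

**Last checks that agreed:**
- **Swings:** the lever covered each short line in turn, without slipping in the grip. The downward force held at about 7.6–8.6 N as measured, and the tool's height stayed within 0.1 mm.
- **Position:** the lever now sits centred between the two short lines. The top's centre is within about 1 mm of the seat's axis and its tilt is under 1°.
- **Surroundings:** the robot is clear of everything. The other things on the bench look undisturbed in the last overview picture; I did not measure them.

**Checks that disagreed:**
- **Height:** the final depth image puts the polariser's top about 40 mm above the sleeve, where 42 mm is expected. The sleeve also read 1.4 mm higher by camera than by touch. I took this as depth-camera error, because the contact height and the cone still showing both indicate it is home.
- **Wrist camera:** it was off by about 1.5 mm sideways, which I allowed for and then corrected from the contact forces.

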